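# Hook and snap the filter into the desk air cleaner

### The arm

A 7-joint arm with a two-finger parallel gripper is mounted at the origin on the work surface; the furniture and walls round the work are solid. World frame = base frame: x ahead of the robot, y to its left, z up, the work surface at z = 0. Lengths are in m, angles in rad, forces in N, time in s.
With the tool pointing down it reaches from about 0.4 to 0.875 m from the base axis. Payload 4.4 kg.
Tool frame: the origin (TCP) lies at the very end of the fingers, on their centre line; the grasp point (between the pads) lies 19 mm behind it; z points along the fingers, y is the line along which they close (so a half turn about z gives the same grasp; the last joint's range is limited). The gripper opens to 85 mm and grips with 20 to 120 N. Pads are 22 mm wide; open, the fingers measure 114 mm over their backs; the gripper's body (76 mm by 85 mm) begins 54 mm behind the grasp point. The pads swing forward as they close: fully open they stand 13 mm farther back than shut.
Start: joints at [1.165, 0.628, 0.038, 1.517, -0.027, 0.996, -0.02], TCP at [0.217, -0.613, 0.231] pointing down, gripper open.
Joint ranges: [-3.06, 3.06], [-0.37, 2.12], [-1.25, 1.32], [0.18, 2.47], [-1.1, 4.24], [0.23, 1.98], [-2.94, 2.94]. Speed limits (rad/s): [2.57, 2.57, 3.14, 3.14, 3.14, 3.14, 3.14].

### API

Orientations are given as a unit quaternion [w, x, y, z].
In Python, from cell import env, imaging, job gives the robot as it stands. The module is installed in compiled form; this text tells all that it offers.
- The arm moves only by the tool play_rows, never from a script. Its argument "series" is text: rows parted by semicolons, each of 7 numbers parted by spaces: the shift along the tool's x, y, z in cm, then the turn, a rotation vector about the tool's x, y, z in degrees, then the closure, from 0 (fully open) to 1 (shut). In form: dx dy dz wx wy wz fingers; .... A call has 1 to 20 rows; each row is the pose to reach, as a shift and turn from the pose commanded when the call began, along the tool's axes at that moment; what a row does not reach only later rows make up. A row lasts 1/8 s, in which the tool goes at most 62.5 mm and 10.7 degrees, less where a joint would pass 70% of its speed; a pose out of reach is approached as far as the arm can. A call with a gripper value outside its range is refused whole. The fingers move at their own pace and stop on an object; the grip force is fixed at half the most. Time passes only in rows, so rows that repeat a pose let the fingers close. It gives the time, the measured TCP pose, the force, the opening and the grip force at its end, in the units of the state.
- env.observe(): the state, without advancing time (a new reading comes with each control period).
- imaging.grab_frame(name): name is "scene" or "top" or "wrist"; returns a dict with "frame" (420x560x3 uint8, red, green, blue), "camera_matrix" (3x3 intrinsics, pixels), "rvec" (rotation vector, rad) and "tvec" (3), from world to camera coordinates, as OpenCV has them. Camera axes: x right, y down, z forward; pixel columns grow to the right and rows downward; lengths in m; the calibration is good to about 2 mm. A picture is of the moment at which its call begins. There is no depth.
- job.hand_in(): hands the job in; it is judged then, once.
The state is a dict: "time": time; "q": joint angles; "joint_vel": joint speeds; "joint_torque": joint torques, N m; "ee_pos": TCP position; "tool_rot": TCP orientation; "ft_force": force on the tool from outside, world axes, zero at the start; "torque": the same for the moment, N m; "opening": opening from 0.0 (shut) to 1.0 (fully open); "grip_force": force on a finger pad.
Only numpy, scipy, OpenCV 4.12 (cv2) and the standard library are available. Lean on these libraries where they do the work, as an engineer would, in place of code of your own. Each camera call takes 0.05 s, during which the arm holds its last target. There are 200 camera calls.

### The job

The filter of the air cleaner on the desk has been left half fitted, with its raised end lying on the rim. Slide the filter until its tongue is well under the lip, press the raised end down until it lies flat and the catch has snapped over it, and then set the three toggle switches: the two outer ones leaning away from the filter, the middle one leaning towards it. Leave the other things on the desk where they are.

Things in the scene. Friction and masses are not known exactly. Their poses are not given: they have to be found in the camera images.
- cleaner: Flat white air cleaner, 232 x 150 mm, 58 high, fixed to the desk. Origin: centre of its underside; x runs from its near end (catch) to its far end (switches), y to the left, z up; x is turned at most 0.35 rad from the robot's x. Between them is an open bay for the filter; behind the lip (x 58 to 116 mm) a deck at z 58 carries three toggle switches.
- bay_floor (a point): Middle of the bay's floor: x -31, y 0, z 30 mm in the cleaner's frame. The bay is 118 mm wide (y -59 to 59). Its near wall has its inner face at x -98, is 18 mm thick and, like the side walls, reaches up to z 58.
- lip_edge (a point): Middle of the lip's lower edge: x 36, y 0, z 41 mm in the cleaner's frame. The lip, at the far end of the bay, is 118 mm wide and 6 thick (z 41 to 47) and overhangs a slot 22 mm deep (to x 58) and 11 high.
- filter: Grey filter cartridge with pale pleats, loose, about 0.3 kg, 130 x 110 x 25 mm. Origin: centre of its underside; x points along it to the tongue, z up. It starts tilted 0.22 rad, tongue down on the bay floor 3 to 12 mm short of the lip, other end up on the near wall. Seated it lies flat on the bay floor, its top 3 mm below the walls, its origin at x -33 to -28 mm of the cleaner's frame.
- tongue_tip (a point): Middle of the tongue's end face: x 83, y 0, z 3 mm in the filter's frame. The tongue, at the far end, is 18 mm long, 80 wide and 6 thick, level with the underside. Pushed on towards the lip by some 18 to 29 mm the filter is stopped by the lip, the tongue then 13 to 18 mm under it.
- filter_heel (a point): Lower edge of the filter's near (raised) end: x -65, y 0, z 0 mm in the filter's frame. A ledge 9 mm long and 10 high runs along this end; the catch snaps over it. When the filter has been pushed up to the lip this end drops off the wall by some 12 mm and rests on the catch's slope, still about 20 mm above the bay floor.
- ridge_top (a point): Middle of the top of the grip ridge on the filter: x -42, y 0, z 41 mm in the filter's frame. The ridge is 12 mm thick (x -48 to -36), 50 wide and 16 high (z 25 to 41). Push the filter along by it; pressing down on it snaps the filter in.
- catch (a joint): Grey spring catch, 40 mm wide, in the middle of the near wall; 0 = sprung out over the bay by 6.6 mm, 0.0095 m = pushed back into the wall. Its slope lets the filter's ledge pass downwards with 5 to 12 N on the ridge, then it springs back to 0 over the ledge.
- switch_left (a joint): Left toggle switch (outer, +y), a steel bat 40 mm long with a ball end 15 mm across, pivoting on the deck at x 86, y 42, z 58 mm of the cleaner's frame. 0 rad = leaning towards the filter (0.5 rad from upright), 1.0 rad = leaning away from it; stays where it is left; about 1 to 2 N at the ball moves it.
- switch_middle (a joint): Middle toggle switch (between the others), a steel bat 40 mm long with a ball end 15 mm across, pivoting on the deck at x 86, y 0, z 58 mm of the cleaner's frame. 0 rad = leaning towards the filter (0.5 rad from upright), 1.0 rad = leaning away from it; stays where it is left; about 1 to 2 N at the ball moves it.
- switch_right (a joint): Right toggle switch (outer, -y), a steel bat 40 mm long with a ball end 15 mm across, pivoting on the deck at x 86, y -42, z 58 mm of the cleaner's frame. 0 rad = leaning towards the filter (0.5 rad from upright), 1.0 rad = leaning away from it; stays where it is left; about 1 to 2 N at the ball moves it.
- switch_left_tip (a point): Centre of the left switch's ball end, 40 mm from its pivot.
- switch_middle_tip (a point): Centre of the middle switch's ball end, 40 mm from its pivot.
- switch_right_tip (a point): Centre of the right switch's ball end, 40 mm from its pivot.
- tumbler: Glass tumbler 77 mm across, 84 high; origin under its centre. Bystander.
- mouse: White computer mouse 107 x 58 x 33 mm; origin under its centre. Bystander.
- glasses_case: Brown wooden-looking glasses case 63 x 158 x 40 mm; origin under its centre. Bystander.
- tape_roll: Roll of paper tape lying flat, 93 mm across, 19 high; origin under its centre. Bystander.
- eraser: Block eraser 22 x 52 x 12 mm lying beside the cleaner; origin under its centre. Bystander.
Mind the look-alikes: they are no part of the job. Of the things shaped like the filter, the grey one is meant.

How it is judged:
On the way, in this order (a step that is already met when the one before it is completed fails the run):
1. the tongue is at least 8 mm under the lip while the other end is still raised (x of tongue_tip in the frame of cleaner above 0.044 m and z of tongue_tip in the frame of cleaner below 0.041 m and z of filter_heel in the frame of cleaner above 0.04 m), for 0.1 s.
2. the filter lies flat in the bay, hooked under the lip, with the catch sprung back over its ledge (x of tongue_tip in the frame of cleaner above 0.044 m and z of tongue_tip in the frame of cleaner below 0.041 m and z of filter_heel in the frame of cleaner below 0.034 m and angle between filter's own z axis and vertical below 0.04 rad and value of joint catch below 0.002 m), for 0.2 s.
3. the two outer switches lean away from the filter and the middle one towards it (value of joint each of switch_left, switch_right above 0.8 rad and value of joint switch_middle below 0.2 rad), for 0.2 s.
At the end, for the whole second after the job is handed in: The filter is at rest flat in the bay (within 0.04 rad, its heel within 4 mm of the bay floor), its tongue at least 8 mm under the lip, the catch within 2 mm of fully out; the outer switches are above 0.8 rad and the middle one below 0.2 rad (all of step 2 and all of step 3 and linear speed of filter below 0.02 m/s); the robot touches nothing.
It fails at once if the tumbler is moved by more than 30 mm (distance of tumbler from where it was at the start of the episode above 0.03 m).
It fails at once if the mouse is moved by more than 30 mm (distance of mouse from where it was at the start of the episode above 0.03 m).
It fails at once if the glasses case is moved by more than 30 mm (distance of glasses_case from where it was at the start of the episode above 0.03 m).
It fails at once if the tape roll is moved by more than 30 mm (distance of tape_roll from where it was at the start of the episode above 0.03 m).
It fails at once if the eraser is moved by more than 30 mm (distance of eraser from where it was at the start of the episode above 0.03 m).
It also fails if it takes over 45 s, if anything falls off the work surface, if the arm or the gripper's body presses on something with over 40 N, if the wrist force passes 120 N, or if a joint passes its speed limit or range.

## Working session

There is one attempt and no reset: what is moved stays moved. The work goes in short steps, Python scripts to look and compute and a tool call to move; the robot and the scene stay as the last step left them, time stands still between calls to the robot, and variables do not carry over. Pictures are saved under pics/ and viewed, at most 10 in all, crops included, and the job is handed in when it is done.

Besides the shell and the picture viewer there is one more tool, called after ">>>" by a JSON object that holds its "api" and its "payload", one argument or row to a line. play_rows: Moves the arm, as the interface text tells. Its arguments: {"type":"object","properties":{"series":{"type":"string"}},"required":["series"]}

```bash
mkdir -p pics
cat > h.py <<'E'
from cell import env, imaging, job
import numpy as np, cv2
def grab(n):
    d=imaging.grab_frame(n); return d
def save(d,name,box=None,scale=1):
    f=d["frame"][:,:,::-1]
    if box: x0,y0,x1,y1=box; f=f[y0:y1,x0:x1]
    f=cv2.resize(f,None,fx=scale,fy=scale,interpolation=cv2.INTER_CUBIC); cv2.imwrite("pics/"+name,f)
def proj(d,P): return cv2.projectPoints(np.array(P,float).reshape(-1,1,3),np.array(d["rvec"],float),np.array(d["tvec"],float),np.array(d["camera_matrix"],float),None)[0].reshape(-1,2)
def ray(d,uv,z):
    R=cv2.Rodrigues(np.array(d["rvec"],float))[0];t=np.array(d["tvec"],float).ravel()
    c=-R.T@t; v=R.T@np.linalg.inv(d["camera_matrix"])@np.array([uv[0],uv[1],1.]); return c+v*(z-c[2])/v[2]
E
python3 - <<'E'
from h import *
import pickle
for n in ("scene","top"):
    d=grab(n); save(d,n+"0.png",scale=1.4); pickle.dump(d,open(n+".pkl","wb"))
    R=cv2.Rodrigues(np.array(d["rvec"],float))[0]; print(n,-R.T@np.array(d["tvec"]).ravel(), d["camera_matrix"][0][0])
s=env.observe();print(s["ee_pos"],s["tool_rot"],s["ft_force"],s["opening"])
E
```

```text
scene [ 0.81940557 -0.98539296  0.75744426] 474.74781173152326
top [0.29286298 0.04345168 1.28028474] 456.47209636634153
[ 0.21649488 -0.61229856  0.23048523] [-8.40122143e-04  9.85600894e-01  1.69086222e-01 -1.48252169e-04] [ 0.84955107 -0.52870166 -0.09778224] 0.9994276385393664
```

View pics/scene0.png

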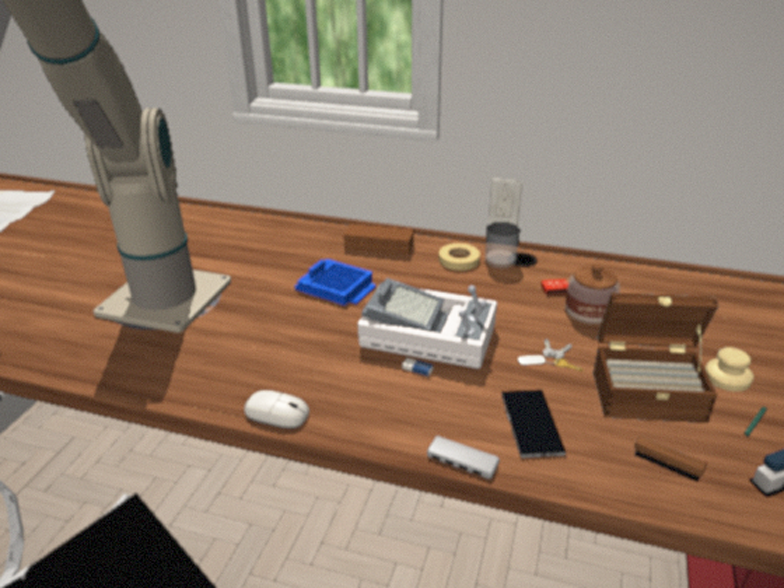

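View pics/top0.png

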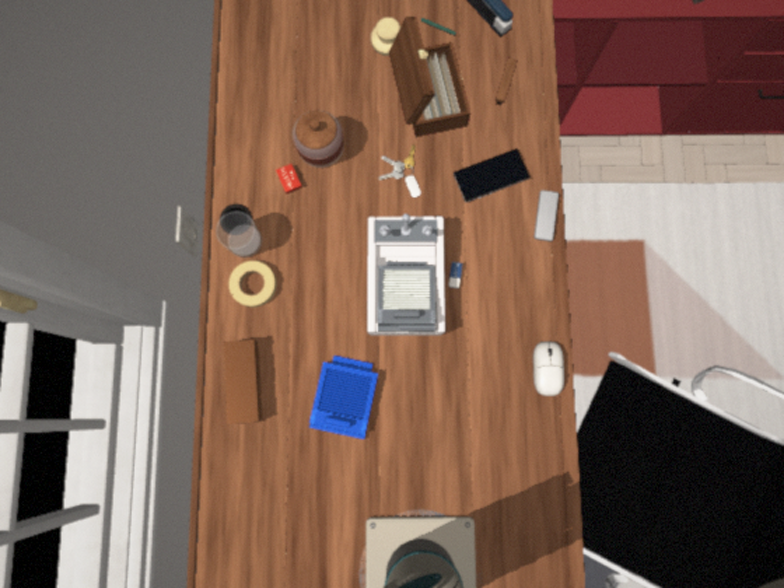

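The scene and top views show the grey filter in the white cleaner, at scene (405,308) and top (406,290). A blue look-alike lies loose at scene (335,282) and top (345,397). The grey one fits the description, since it is in the bay with pale pleats. I'll confirm it with an enlarged crop of both views.

Run:
```python
from h import *
import pickle
a=pickle.load(open("top.pkl","rb"));b=pickle.load(open("scene.pkl","rb"))
def crop(d,x0,y0,x1,y1,s): return cv2.resize(d["frame"][y0:y1,x0:x1,::-1],None,fx=s,fy=s,interpolation=cv2.INTER_CUBIC)
A=crop(a,255,148,325,243,6);B=crop(b,250,195,360,265,4)
print(A.shape,B.shape)
c=np.zeros((570,780,3),np.uint8);c[:A.shape[0],:340]=A[:,:340] if 0 else cv2.resize(A,(340,461)).__getitem__((slice(None),))[0:0] if 0 else 0
A=crop(a,255,148,325,243,6)[:, :]; 
A=crop(a,259,150,321,242,5.5)
c[:A.shape[0],:A.shape[1]]=A; B=crop(b,252,198,358,264,4)
c[:B.shape[0],345:345+B.shape[1]]=B
cv2.imwrite("pics/c1.png",c)
```

```text
(570, 420, 3) (280, 440, 3)
```

View pics/c1.png

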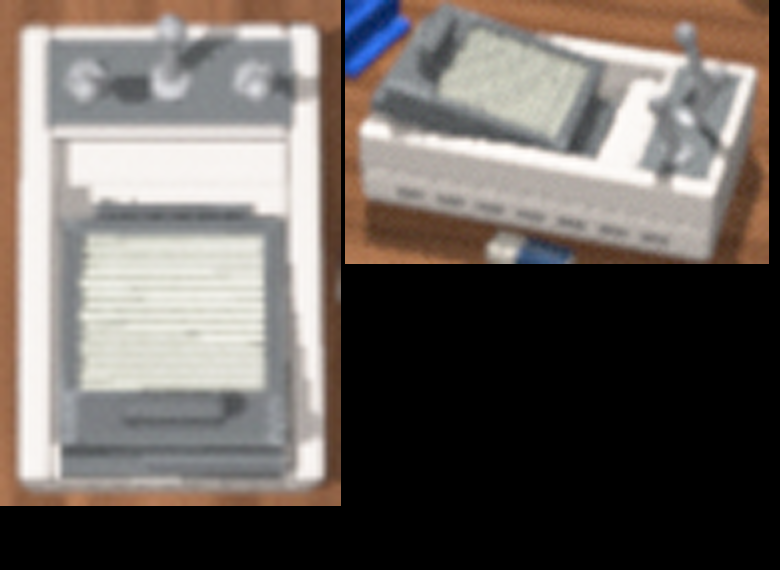

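The crop confirms the grey filter, with its ridge at crop (185,405) and its near end up on the wall. The outer switches lean towards the filter and the middle one leans away, so all three must flip. Next I'll fit the cleaner's pose.

```bash
cat >> h.py <<'E'
def Tc(p,P):
    P=np.atleast_2d(np.array(P,float)); c,s=np.cos(p[2]),np.sin(p[2]); return np.c_[p[0]+c*P[:,0]-s*P[:,1],p[1]+s*P[:,0]+c*P[:,1],P[:,2]]
E
python3 - <<'E'
from h import *
import pickle
from scipy.optimize import least_squares
a=pickle.load(open("top.pkl","rb"));b=pickle.load(open("scene.pkl","rb"))
up=lambda L,s,o:(np.array(L,float)+.5)/s-.5+np.array(o)
H,W,h=.116,.075,.058
m=np.array([[H,W,h],[H,-W,h],[-H,W,h],[-H,-W,h],[.058,.059,h],[.058,-.059,h]])
ua=up([[21,27],[320,27],[20,482],[324,482],[50,127],[292,127]],5.5,(259,150))
mb=np.array([[-H,-W,h],[H,-W,h],[H,W,h],[H,-W,0],[-H,-W,0]])
ub=up([[20,122],[365,190],[411,70],[364,255],[22,185]],4,(252,198))
for use in ("a","b","ab"):
    f=lambda p:np.r_[(proj(a,Tc(p,m))-ua).ravel()*('a' in use),(proj(b,Tc(p,mb))-ub).ravel()*('b' in use)]
    r=least_squares(f,[.5,.0,0]);print(use,r.x.round(4),f(r.x).round(1))
p=r.x
# ridge top & switches
for n,uv in (("ridge",(183,397)),("toptail",(172,470)),("tongueend",(178,206))): 
    for z in (.03,.09): 
        P=ray(a,up([uv],5.5,(259,150))[0],z);c,s=np.cos(p[2]),np.sin(p[2]);d=P[:2]-p[:2];print(n,z,P.round(4),(c*d[0]+s*d[1]).round(4),(-s*d[0]+c*d[1]).round(4))
for n,y,sg in (("L",.042,-1),("M",0,1),("R",-.042,-1)):
    P=Tc(p,[.086+sg*.04*np.sin(.5),y,.058+.04*np.cos(.5)]);print(n,P.round(4),((proj(a,P)-(259,150)+.5)*5.5).round(),((proj(b,P)-(252,198)+.5)*4+(345,0)).round())
E
```

```text
a [ 0.5697  0.0206 -0.0067] [ 0.3 -0.6 -0.3 -0.6 -0.2 -0.7  0.2 -0.7  0.6  1.4 -0.7  1.4 -0.   0.
  0.   0.   0.   0.   0.   0.  -0.   0. ]
b [ 0.5673  0.0367 -0.0385] [-0.  -0.  -0.   0.  -0.  -0.  -0.   0.  -0.   0.  -0.   0.  -0.7 -0.9
  0.4 -0.7  1.5 -2.  -0.7  1.5 -0.4  1.3]
ab [ 0.5689  0.0247 -0.0176] [-0.7 -0.6 -1.3 -0.1 -2.2 -0.7 -1.8 -0.1 -0.6  1.4 -1.9  1.9 -1.5  2.4
  1.   1.7  1.  -0.2 -0.2  4.1 -1.2  4.7]
ridge 0.03 [0.4985 0.0149 0.03  ] -0.0702 -0.0111
ridge 0.09 [0.4887 0.0162 0.09  ] -0.0801 -0.0099
toptail 0.03 [0.4615 0.0208 0.03  ] -0.1074 -0.0058
toptail 0.09 [0.4534 0.0219 0.09  ] -0.1155 -0.0049
tongueend 0.03 [0.5976 0.0164 0.03  ] 0.0288 -0.0078
tongueend 0.09 [0.5829 0.0177 0.09  ] 0.0141 -0.0068
L [[0.6365 0.0655 0.0931]] [[80. 99.]] [[681.  39.]]
M [[0.6741 0.0229 0.0931]] [[166.  25.]] [[725.  82.]]
R [[ 0.635  -0.0184  0.0931]] [[251. 101.]] [[651. 107.]]
```

>>> {"api": "play_rows", "payload": {
  "series": "20 -20 -5 0 0 0 1; 20 -20 -5 0 0 0 1; 20 -20 -5 0 0 0 1; 20 -20 -5 0 0 0 1; 20 -20 -5 0 0 0 1; 46 -51 -5 0 0 20 1; 46 -51 -5 0 0 20 1; 46 -51 -5 0 0 20 1; 46 -51 -5 0 0 20 1; 46 -51 -5 0 0 20 1; 46 -51 -5 0 0 20 1; 46 -51 -5 0 0 20 1; 46 -51 -5 0 0 20 1"
}}

```text
time: 1.72
ee_pos: [0.481, 0.0252, 0.281]
tool_rot: [-0.001, 1.0, -0.001, -0.0]
ft_force: [-0.3, -1.5, -0.4]
opening: -0.001
grip_force: 0.0
```

Run:
```python
from h import *
import pickle
s=env.observe();print(s["ee_pos"],s["tool_rot"],s["opening"],s["time"])
d=grab("wrist");save(d,"w1.png",scale=1.4);pickle.dump(d,open("w1.pkl","wb"))
p=[.5697,.0206,-.0067]
print((proj(d,Tc(p,[[.116,.075,.058],[.116,-.075,.058],[-.116,.075,.058],[-.116,-.075,.058]]))*1.4).round())
```

```text
[0.48098009 0.02519533 0.2809888 ] [-8.26217874e-04  9.99998840e-01 -1.27980563e-03 -1.02322562e-05] -0.001043066916827207 1.725
[[299. -50.]
 [520. -49.]
 [318. 278.]
 [495. 279.]]
```

View pics/w1.png

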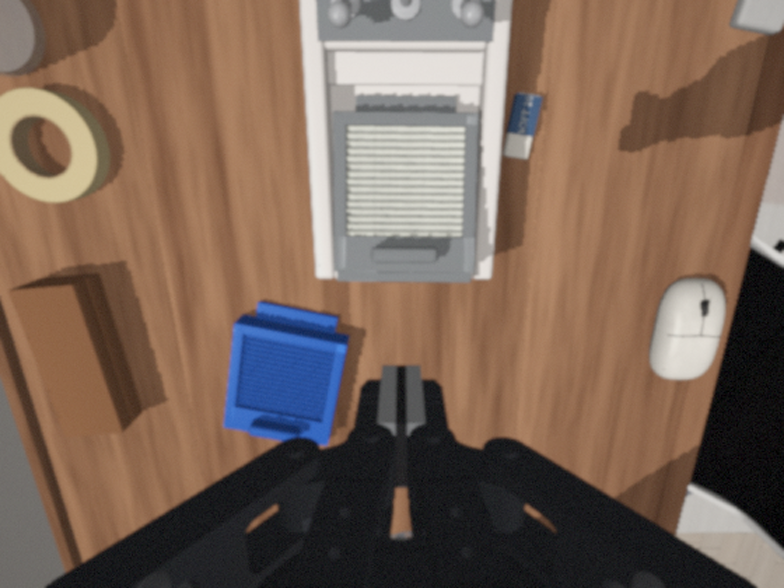

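The wrist view is sharp. The cleaner's near corners are at (316,279) and (492,279), the ridge spans (372–438, 247–262), and the filter is centred. I'll refine the pose and the ridge position.

Run:
```python
from h import *
import pickle
from scipy.optimize import least_squares
d=pickle.load(open("w1.pkl","rb"));a=pickle.load(open("top.pkl","rb"))
up=lambda L,s,o:(np.array(L,float)+.5)/s-.5+np.array(o)
h=.058
m=[[-.116,.075,h],[-.116,-.075,h]];u=up([[316,279],[492,279]],1.4,(0,0))
m2=[[.116,.075,h],[.116,-.075,h],[-.116,.075,h],[-.116,-.075,h]];u2=up([[21,27],[320,27],[20,482],[324,482]],5.5,(259,150))
for k in (0,1):
    f=lambda p:np.r_[(proj(d,Tc(p,m))-u).ravel(),k*(proj(a,Tc(p,m2))-u2).ravel()]
    r=least_squares(f,[.57,.02,0]);p=r.x;print(p.round(4),f(p).round(1))
print((proj(d,Tc(p,[[.058,.059,h],[.058,-.059,h],[.036,.059,.047],[.036,-.059,.047]]))*1.4).round())
c=lambda P:((np.cos(p[2])*(P-p)[0]+np.sin(p[2])*(P-p)[1]).round(4),(-np.sin(p[2])*(P-p)[0]+np.cos(p[2])*(P-p)[1]).round(4))
for n,uv,z in (("ridgeR top",(405,247),.096),("ridge bottom",(405,262),.083),("tongue",(405,97),.036),("frontbody",(405,113),.058)):
    P=ray(d,up([uv],1.4,(0,0))[0],z);P2=P.copy();P2[2]=p[2];print(n,P.round(4),c(P2*[1,1,0]+[0,0,p[2]]))
for n,y,sg in (("L",.042,-1),("M",0,1),("R",-.042,-1)):
    for g in (-1,0,1):
        P=Tc(p,[.086+g*.04*np.sin(.5),y,.058+.04*(np.cos(.5) if g else 1)]);print(n,g,P.round(4),(proj(d,P)*1.4).round())
```

```text
[ 0.5692  0.0237 -0.0017] [-0.4  0.   0.4  0.  -0.  -0.  -0.  -0.  -0.  -0.  -0.  -0. ]
[ 0.5688  0.0221 -0.0101] [ 0.1 -0.2  0.8  0.8 -0.1 -0.4 -0.7 -0.2 -0.9 -0.5 -0.5 -0.3]
[[325.  48.]
 [489.  49.]
 [329.  83.]
 [484.  84.]]
ridgeR top [0.4897 0.0233 0.096 ] (np.float64(-0.0792), np.float64(0.0004))
ridge bottom [0.4748 0.0232 0.083 ] (np.float64(-0.0941), np.float64(0.0001))
tongue [0.5966 0.023  0.036 ] (np.float64(0.0278), np.float64(0.0011))
frontbody [0.5838 0.0231 0.058 ] (np.float64(0.0149), np.float64(0.0011))
L -1 [[0.6361 0.0635 0.0931]] [[342.  22.]]
L 0 [[0.6553 0.0633 0.098 ]] [[340. -15.]]
L 1 [[0.6744 0.0631 0.0931]] [[340. -50.]]
M -1 [[0.6357 0.0215 0.0931]] [[408.  23.]]
M 0 [[0.6548 0.0213 0.098 ]] [[408. -15.]]
M 1 [[0.674  0.0211 0.0931]] [[409. -49.]]
R -1 [[ 0.6352 -0.0205  0.0931]] [[473.  23.]]
R 0 [[ 0.6544 -0.0207  0.098 ]] [[476. -14.]]
R 1 [[ 0.6736 -0.0209  0.0931]] [[477. -48.]]
```

>>> {"api": "play_rows", "payload": {
  "series": "-3 0.2 6 0 0 0 1; -3 0.2 12 0 0 0 1; -3 0.2 17 0 0 0 1; -3 0.2 19.2 0 0 0 1; -3 0.2 19.2 0 0 0 1; -1.6 0.2 19.2 0 0 0 1; -1.2 0.2 19.2 0 0 0 1; -1.2 0.2 19.2 0 0 0 1"
}}

```text
time: 2.78
ee_pos: [0.4698, 0.0194, 0.0902]
tool_rot: [-0.0, 1.0, -0.005, 0.001]
ft_force: [-0.1, -0.0, 0.6]
opening: -0.002
grip_force: 0.0
```

Run:
```python
from h import *
import pickle
d=grab("scene");save(d,"s2.png",(240,180,370,270),6);s=env.observe();print(s["ee_pos"],s["ft_force"])
```

```text
[0.46918643 0.01940201 0.09005316] [ 0.55120264 -0.35755832  0.33314083]
```

View pics/s2.png

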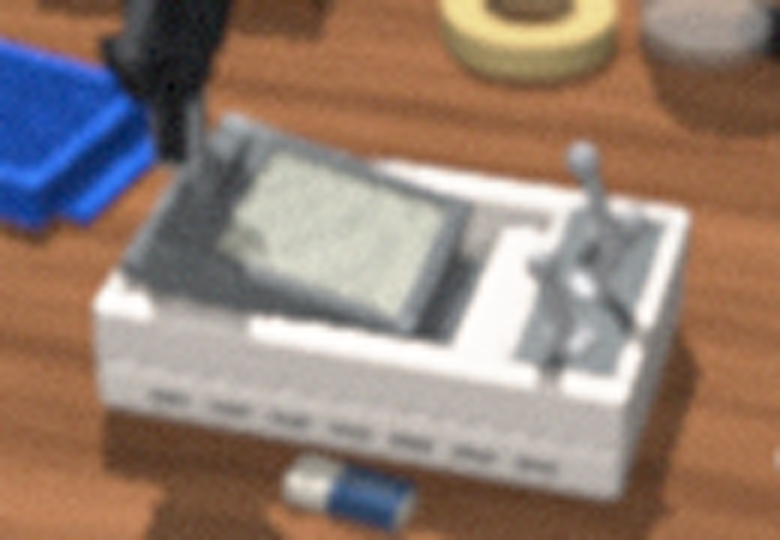

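The fingers stand just behind the ridge at (195,150). Pushing now.

>>> {"api": "play_rows", "payload": {
  "series": "0.4 -0.3 0.1 0 0 0 1; 0.8 -0.3 0.2 0 0 0 1; 1.2 -0.3 0.3 0 0 0 1; 1.6 -0.3 0.4 0 0 0 1; 1.8 -0.3 0.4 0 0 0 1; 1.8 -0.3 0.4 0 0 0 1"
}}

```text
time: 3.58
ee_pos: [0.4862, 0.0223, 0.0851]
tool_rot: [-0.0, 1.0, -0.005, -0.0]
ft_force: [-1.6, 1.0, 0.1]
opening: -0.001
grip_force: 0.8
```

>>> {"api": "play_rows", "payload": {
  "series": "0.2 0 0.05 0 0 0 1; 0.4 0 0.1 0 0 0 1; 0.6 0 0.15 0 0 0 1; 0.6 0 0.15 0 0 0 1"
}}

```text
time: 4.08
ee_pos: [0.4859, 0.0222, 0.083]
tool_rot: [0.0, 1.0, -0.004, -0.006]
ft_force: [-11.8, 1.3, 6.2]
opening: 0.001
grip_force: 6.4
```

Run:
```python
from h import *
import pickle
d=grab("wrist");s=env.observe();print(s["ee_pos"],s["ft_force"])
e=grab("scene")
A=cv2.resize(d["frame"][:,:,::-1],(480,360));B=cv2.resize(e["frame"][180:270,240:370,::-1],(320,222),interpolation=cv2.INTER_CUBIC)
c=np.zeros((360,800,3),np.uint8);c[:,:480]=A;c[:222,480:]=B;cv2.imwrite("pics/w3.png",c)
```

```text
[0.48587938 0.02222018 0.08296913] [-11.27113414   1.15357914   6.79408945]
```

View pics/w3.png

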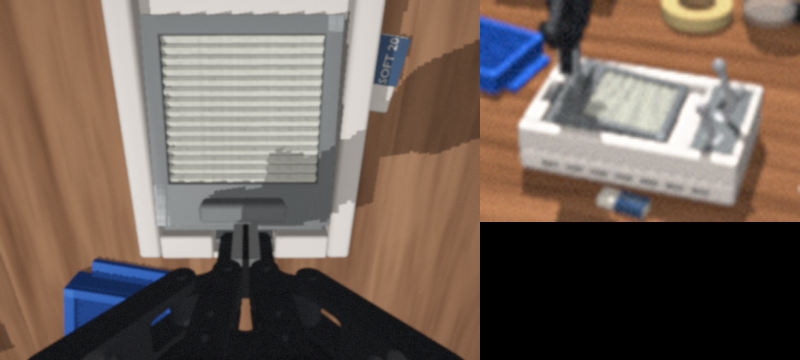

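The filter is stopped at the lip with about 12 N, and its near end has dropped inside the wall at (240,232). Now I'll back off, rise, and come down on the ridge.

>>> {"api": "play_rows", "payload": {
  "series": "-1 0 0 0 0 0 1; -1 0 -3 0 0 0 1; 0.9 0 -3 0 0 0 1; 0.9 0 -3 0 0 0 1; 0.9 0 -1.5 0 0 0 1; 0.9 0 -1 0 0 0 1; 0.9 0 -0.6 0 0 0 1; 0.9 0 -0.6 0 0 0 1"
}}

```text
time: 5.18
ee_pos: [0.5009, 0.0221, 0.0893]
tool_rot: [0.0, 1.0, -0.005, -0.001]
ft_force: [0.7, -0.2, 0.5]
opening: -0.004
grip_force: 0.0
```

Run:
```python
from h import *
d=grab("wrist");s=env.observe();print(s["ee_pos"],s["ft_force"])
e=grab("scene")
A=cv2.resize(d["frame"][:,:,::-1],(480,360));B=cv2.resize(e["frame"][190:260,250:360,::-1],(320,204),interpolation=cv2.INTER_CUBIC)
c=np.zeros((360,800,3),np.uint8);c[:,:480]=A;c[:204,480:]=B;cv2.imwrite("pics/w4.png",c)
```

```text
[0.50124292 0.02214379 0.08961456] [-0.10042007 -0.05131032 -0.818211  ]
```

View pics/w4.png

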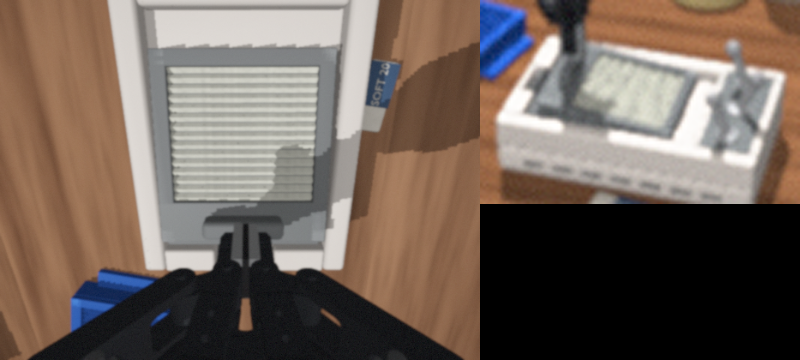

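The fingertips are on the ridge at (243,228), and the tongue has disappeared under the lip at row 47. Pressing down.

>>> {"api": "play_rows", "payload": {
  "series": "0.1 0 0.3 0 0 0 1; 0.1 0 0.6 0 0 0 1; 0.1 0 0.9 0 0 0 1; 0.1 0 1.2 0 0 0 1; 0.1 0 1.5 0 0 0 1; 0.1 0 1.8 0 0 0 1; 0.1 0 1.8 0 0 0 1"
}}

```text
time: 6.15
ee_pos: [0.5022, 0.0221, 0.0715]
tool_rot: [0.0, 1.0, -0.005, -0.0]
ft_force: [-1.0, -0.0, 0.7]
opening: -0.002
grip_force: 0.0
```

>>> {"api": "play_rows", "payload": {
  "series": "0 0 0.2 0 0 0 1; 0 0 0.4 0 0 0 1; 0 0 0.4 0 0 0 1"
}}

```text
time: 6.52
ee_pos: [0.5025, 0.0221, 0.0708]
tool_rot: [0.0, 1.0, -0.005, 0.001]
ft_force: [-6.0, 0.6, 32.1]
opening: 0.001
grip_force: 16.2
```

Force reached 32 N with the tip at z 70.8 mm. The seated ridge top should be at 71 mm, so the filter is snapped in. Now the left switch.

>>> {"api": "play_rows", "payload": {
  "series": "0 0 -5 0 0 0 1; 0 0 -6 0 0 0 1; 5 -2 -6 0 0 0 1; 9.6 -4.1 -6 0 0 0 1; 9.6 -4.1 -6 0 0 0 1; 9.6 -4.1 -2.2 0 0 0 1; 9.6 -4.1 -2.1 0 0 0 1; 9.6 -4.1 -2.1 0 0 0 1"
}}

```text
time: 7.52
ee_pos: [0.5984, 0.0619, 0.0891]
tool_rot: [0.0, 1.0, -0.005, -0.0]
ft_force: [-0.1, 0.8, 0.4]
opening: -0.0
grip_force: 0.0
```

Run:
```python
from h import *
d=grab("wrist");s=env.observe();print(s["ee_pos"],s["ft_force"]);save(d,"w5.png",scale=1.2)
```

```text
[0.59901431 0.06200881 0.08969099] [ 0.10420291 -0.38275862  1.51526613]
```

View pics/w5.png

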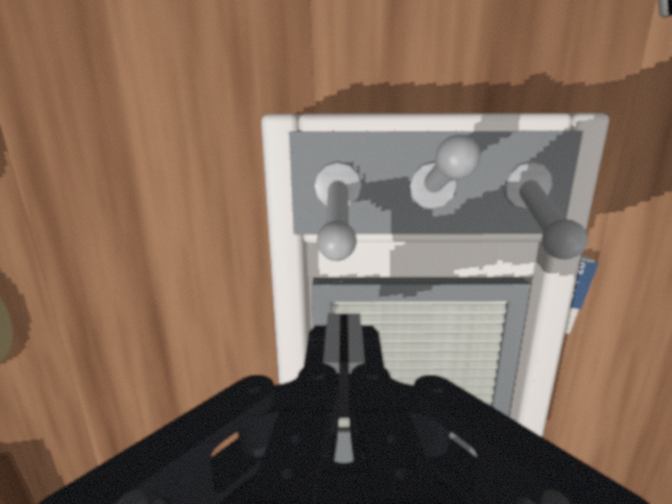

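The fingertip at (343,330) lines up with the left ball at (337,240). Pushing it away.

>>> {"api": "play_rows", "payload": {
  "series": "1.5 -0.2 0 0 0 0 1; 2.5 -0.2 0 0 0 0 1; 3.3 -0.2 0 0 0 0 1; 4 -0.2 0 0 0 0 1; 4.6 -0.2 0 0 0 0 1; 5.2 -0.2 0 0 0 0 1; 5.6 -0.2 0 0 0 0 1; 5.6 -0.2 0 0 0 0 1"
}}

```text
time: 8.57
ee_pos: [0.6551, 0.0636, 0.0885]
tool_rot: [0.0, 1.0, -0.005, 0.0]
ft_force: [-0.2, 0.6, -0.2]
opening: 0.005
grip_force: 0.3
```

>>> {"api": "play_rows", "payload": {
  "series": "0.3 0 0 0 0 0 1; 0.6 0 0 0 0 0 1; 0.6 0 0 0 0 0 1"
}}

```text
time: 8.95
ee_pos: [0.6567, 0.0636, 0.0884]
tool_rot: [0.0, 1.0, -0.005, -0.004]
ft_force: [-9.6, 0.8, 4.5]
opening: 0.001
grip_force: 4.9
```

The left switch is at its stop. Now the right one.

>>> {"api": "play_rows", "payload": {
  "series": "-3 0 0 0 0 0 1; -6.2 0 0 0 0 0 1; -6.2 4 0 0 0 0 1; -6.2 8.4 0 0 0 0 1; -6.2 8.4 0 0 0 0 1; -4.7 8.4 0 0 0 0 1; -3.7 8.4 0 0 0 0 1; -2.9 8.4 0 0 0 0 1; -2.2 8.4 0 0 0 0 1; -1.6 8.4 0 0 0 0 1; -1 8.4 0 0 0 0 1; -0.5 8.4 0 0 0 0 1; -0.2 8.4 0 0 0 0 1; 0 8.4 0 0 0 0 1; 0 8.4 0 0 0 0 1"
}}

```text
time: 10.82
ee_pos: [0.656, -0.0203, 0.0881]
tool_rot: [0.0, 1.0, -0.005, -0.004]
ft_force: [-9.2, 0.2, 4.4]
opening: -0.002
grip_force: 4.7
```

Same stop force on the right switch. Now the middle one, from the far side.

>>> {"api": "play_rows", "payload": {
  "series": "-2 8.4 0 0 0 0 1; -2 0 0 0 0 0 1"
}}

```text
time: 11.08
ee_pos: [0.6404, -0.0435, 0.0893]
tool_rot: [0.007, 1.0, -0.019, 0.001]
ft_force: [1.1, 0.5, 0.0]
opening: 0.002
grip_force: 0.0
```

I mis-stated that first row's lateral shift, but it passed only through free space. I'll settle and check.

>>> {"api": "play_rows", "payload": {
  "series": "0 0 -2 0 0 0 1; 0 0 -4 0 0 0 1; 0 0 -4 0 0 0 1"
}}

```text
time: 11.45
ee_pos: [0.6424, -0.0204, 0.1308]
tool_rot: [0.0, 1.0, -0.005, 0.003]
ft_force: [-0.2, -1.0, -0.1]
opening: 0.003
grip_force: 0.0
```

>>> {"api": "play_rows", "payload": {
  "series": "4 -2 0 0 0 0 1; 7.6 -4.2 0 0 0 0 1; 7.6 -4.2 0 0 0 0 1; 7.6 -4.2 0 0 0 0 1; 7.6 -4.2 2.5 0 0 0 1; 7.6 -4.2 4.2 0 0 0 1; 7.6 -4.2 4.2 0 0 0 1"
}}

```text
time: 12.32
ee_pos: [0.7145, 0.0202, 0.0849]
tool_rot: [0.0, 1.0, -0.005, -0.002]
ft_force: [-0.2, -0.2, 1.4]
opening: -0.001
grip_force: 0.0
```

>>> {"api": "play_rows", "payload": {
  "series": "-1 -0.1 -0.3 0 0 0 1; -2 -0.1 -0.3 0 0 0 1; -2.8 -0.1 -0.3 0 0 0 1; -3.5 -0.1 -0.3 0 0 0 1; -4.2 -0.1 -0.3 0 0 0 1; -4.9 -0.1 -0.3 0 0 0 1; -5.5 -0.1 -0.3 0 0 0 1; -6 -0.1 -0.3 0 0 0 1; -6.5 -0.1 -0.3 0 0 0 1; -6.5 -0.1 -0.3 0 0 0 1"
}}

```text
time: 13.58
ee_pos: [0.6537, 0.0229, 0.0901]
tool_rot: [-0.0, 1.0, -0.005, 0.003]
ft_force: [5.9, -0.8, -4.2]
opening: 0.0
grip_force: 3.2
```

The middle switch is at its stop. Lifting clear and backing off to look.

>>> {"api": "play_rows", "payload": {
  "series": "2 0 0 0 0 0 1; 2 0 -4 0 0 0 1; 2 0 -10 0 0 0 1; -4 0 -16 0 0 0 1; -10 0 -18 0 0 0 1; -10 0 -18 0 0 0 1; -10 0 -18 0 0 0 1; -10 0 -18 0 0 0 1"
}}

```text
time: 14.58
ee_pos: [0.5517, 0.0236, 0.2693]
tool_rot: [0.0, 1.0, -0.005, -0.0]
ft_force: [-0.4, -0.3, 0.2]
opening: 0.002
grip_force: 0.0
```

Run:
```python
from h import *
d=grab("wrist");s=env.observe();print(s["ee_pos"],s["ft_force"])
e=grab("scene")
A=cv2.resize(d["frame"][:300,140:420,::-1],(448,480),interpolation=cv2.INTER_CUBIC);B=cv2.resize(e["frame"][190:265,250:360,::-1],(352,240),interpolation=cv2.INTER_CUBIC)
c=np.zeros((480,800,3),np.uint8);c[:,:448]=A;c[:240,448:]=B;cv2.imwrite("pics/w6.png",c)
```

```text
[0.55176752 0.0236276  0.26904267] [0.02626169 0.30486556 0.35461476]
```

View pics/w6.png

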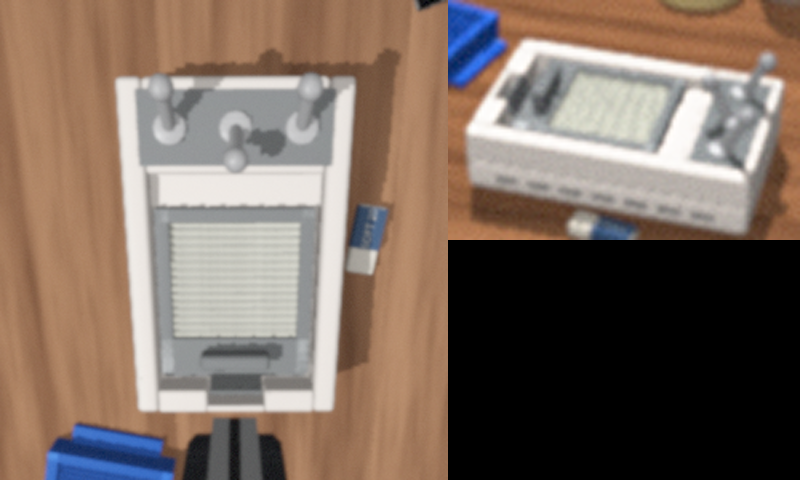

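The filter lies flat in the bay, against the lip at row 207, with the catch out over its ledge at (236,382). The outer switches lean away at (162,88) and (310,88), and the middle one leans towards the filter at (235,160). The eraser is where it was. Handing in.

```bash
python3 -c "
from h import *
print(job.hand_in())"
```

```text
the job is handed in; nothing more can be done
None
```

The job is handed in, though no verdict came back: the last picture shows the filter flat and hooked under the lip with the catch over its ledge, the outer switches leaning away and the middle one towards the filter. I saw nothing else on the desk moved.

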